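# Tip a post offcut onto the saw board

## Task

Load the upright post offcut onto the saw board without lifting it: push its foot squarely up against the board's open edge and press it there firmly but without ramming, then push its top so that it topples over that edge and lies on the deck. Then slide it along the deck until its end sits flush against the fence, let go, and leave the other things on the bench where they are.

Things in the scene. Friction and masses are not known exactly. Their poses are not given: they have to be found in the camera images.
- post_center (a point): Middle of the post offcut: a pale wooden block 100 x 100 mm square, 200 mm long, 0.6 to 0.95 kg, too thick to grip. It starts upright on the bench before the board's open edge. Its z axis runs along the length (up at the start); x and y are normal to the side faces, y at first roughly towards the fence. Sliding it takes roughly 3 to 9 N, more once it meets a stop.
- board: Saw board fixed to the bench: plywood deck 30 mm thick, 200 mm wide (x), 240 mm long (y), with a dark fence bar across one end. Origin at bench level under the middle of the opposite, open edge; x along that edge, y towards the fence, z up. Deck top at z = 30 mm. The open edge is a square step that stops the post's foot. Pushed well above the step, the post tips.
- fence (a point): Middle of the fence's face (the side towards the open edge), at deck level, 210 mm from the open edge; axes as the board's. The fence bar is 30 mm thick, 200 mm wide and rises 35 mm above the deck. A post just tipped over the open edge lies with its foot end overhanging that edge by 40 to 80 mm and its head end 50 to 90 mm short of the fence.
- handsaw: Bystander: hand saw lying flat on the bench on the side away from the fence, 375 mm long (along its y) and 110 mm wide, 22 mm high; origin on the bench under the middle of it.
- screwjar: Bystander: clear jar with dark lid, 70 mm across and 90 mm tall; origin at the centre of its underside.
- mug: Bystander: white mug 80 mm across, 95 mm tall, handle at its y side; origin at the centre of its underside.
- tape: Bystander: black measuring-tape case 70 x 35 x 65 mm; origin at the centre of its underside.

How it is judged (in metres and radians):
On the way, in this order (a step that is already met when the one before it is completed fails the run):
1. the upright post's foot is butted squarely against the board's open edge (within 4 mm and 0.06 rad) and pressed there with more than 3 N (contact force between post and board above 3 N and angle between post_center's own z axis and vertical below 0.12 rad and y of post_center in the frame of board above -0.054 m and (angle between the x axis of post_center and the x axis of board, either way round below 0.06 rad or angle between the x axis of post_center and the y axis of board, either way round below 0.06 rad)), for 0.2 s.
2. the post lies on its side on the deck (angle between post_center's own z axis and vertical between 1.5 and 1.64 rad and z of post_center in the frame of board between 0.074 and 0.086 m and y of post_center in the frame of board above 0 m), for 0.2 s.
At the end, for the whole second after the job is handed in: The post lies flat on a side face on the deck, along the board (within 0.04 rad), its end against the fence (within 3.5 mm), within the deck's width (centre at most 50 mm off the middle), at rest (angle between post_center's own z axis and vertical between 1.53 and 1.61 rad and z of post_center in the frame of board between 0.075 and 0.085 m and angle between the z axis of post_center and the y axis of board, either way round below 0.04 rad and y of post_center in the frame of board between 0.1065 and 0.1135 m and x of post_center in the frame of board between -0.05 and 0.05 m and linear speed of post below 0.01 m/s); the robot touches nothing.
It fails at once if the post is lifted (its centre more than 150 mm above the bench) (height (world z) of post_center above 0.15 m).
It fails at once if the post is rammed: the fingers push it with more than 40 N (contact force between the fingers and post above 40 N).
It fails at once if a bystander is moved by more than 30 mm (distance of any of handsaw, screwjar, mug, tape from where it was at the start of the episode above 0.03 m).
It also fails if it takes over 72 s, if anything falls off the work surface, if the arm or the gripper's body presses on something with over 40 N, if the wrist force passes 120 N, or if a joint passes its speed limit or range.

## Robot

A 7-joint arm with a two-finger parallel gripper is mounted at the origin on the work surface. World frame = base frame: x ahead of the robot, y to its left, z up, the work surface at z = 0. Lengths are in mm, angles in rad, forces in N, time in s.
With the tool pointing down it reaches from about 400 to 875 mm from the base axis. Payload 4.4 kg.
Tool frame: the origin (TCP) lies at the very end of the fingers, on their centre line; the grasp point (between the pads) lies 19 mm behind it; z points along the fingers, y is the direction in which the jaws open and shut (so a half turn about z gives the same grasp; the last joint's range is limited). The gripper opens to 85 mm and grips with 20 to 120 N. Pads are 22 mm wide; open, the fingers measure 114 mm over their backs; the gripper's body (76 mm by 85 mm) begins 54 mm behind the grasp point. The pads swing forward as they close: fully open they stand 13 mm farther back than shut.
Start: joints at [1.093, 0.628, 0.038, 1.517, -0.027, 0.996, -0.02], TCP at [260.197, -595.664, 231.313] pointing down, gripper open.
Joint ranges: [-3.06, 3.06], [-0.37, 2.12], [-1.25, 1.32], [0.18, 2.47], [-1.1, 4.24], [0.23, 1.98], [-2.94, 2.94]. Speed limits (rad/s): [2.57, 2.57, 3.14, 3.14, 3.14, 3.14, 3.14].

## Interface

Orientations are given as [roll, pitch, yaw] about the fixed x, y, z axes, in that order (R = Rz(yaw) Ry(pitch) Rx(roll)).
In Python, from cell import ctrl gives the robot as it stands. The module is installed in compiled form; this text tells all that it offers.
- The arm moves only by the shell command python3 -m jog 'ROWS'. ROWS is text: rows parted by semicolons, each of 7 numbers parted by spaces: the shift along the tool's x, y, z in mm, then the turn, a rotation vector about the tool's x, y, z in degrees, then the opening, from -1 (shut) to 1 (fully open). In form: x y z wx wy wz claw; .... A call has 1 to 8 rows; each row is the pose to reach, as a shift and turn from the pose commanded when the call began, along the tool's axes at that moment; what a row does not reach only later rows make up. A row lasts 1/8 s, in which the tool goes at most 62.5 mm and 10.7 degrees, less where a joint would pass 70% of its speed; a pose out of reach is approached as far as the arm can. A call with a gripper value outside its range is refused whole. The fingers move at their own pace and stop on an object; the grip force is fixed at half the most. Time passes only in rows, so rows that repeat a pose let the fingers close. It gives the time, the measured TCP pose, the force and the opening at its end, in the units of the state.
- ctrl.read_state(): the state, without advancing time (a new reading comes with each control period).
- ctrl.get_image(name): name is "scene" or "top"; returns a dict with "image" (420x560x3 uint8, red, green, blue), "z_map" (420x560 float32, mm along the optical axis (not along the pixel's ray), 0 where there is no reading), "vertical_fov" (degrees; the focal length in pixels is half the picture's height over the tangent of half this angle, whatever the lens; pixels are square), "cx", "cy" (the principal point, pixels), "extrinsics" (4x4, takes a point from world to camera coordinates). Camera axes: x right, y down, z forward; pixel columns grow to the right and rows downward; lengths in mm; the calibration is good to about 2 mm. A picture is of the moment at which its call begins.
- ctrl.finish_job(): hands the job in, once; it reports no verdict.
The state is a dict: "clock": time; "qpos": joint angles; "qd": joint speeds; "tau": joint torques, N m; "eef_pos": TCP position; "tool_rot": TCP orientation; "force": force on the tool from outside, world axes, zero at the start; "torque": the same for the moment, N m; "width": finger opening in mm.
Only numpy, scipy, OpenCV 4.12 (cv2) and the standard library are available. Lean on these libraries where they do the work, as an engineer would, in place of code of your own. Each camera call takes 0.05 s, during which the arm holds its last target.

## Working session

There is one attempt and no reset: what is moved stays moved. The work goes in short steps, Python scripts to look and compute and a shell command to move; the robot and the scene stay as the last step left them, time stands still between calls to the robot, and variables do not carry over. Pictures are saved under pics/ and viewed, and the job is handed in when it is done.

```bash
mkdir -p pics
python3 - <<'E'
from cell import ctrl
import cv2,numpy as np
s=ctrl.read_state()
for k,v in s.items(): print(k,np.round(v,3))
for n in ("scene","top"):
    d=ctrl.get_image(n)
    cv2.imwrite(f"pics/{n}0.png",d["image"][:,:,::-1])
    np.savez(f"{n}0.npz",**d)
    print(n,d["vertical_fov"],d["cx"],d["cy"],np.round(d["extrinsics"],3))
E
```

```text
clock 0.0
qpos [ 1.093  0.629  0.038  1.518 -0.027  0.996 -0.02 ]
qd [-0.001  0.001  0.001 -0.002  0.001  0.001 -0.001]
tau [-0.0000e+00 -5.6340e+01  1.2260e+00 -1.9345e+01  1.1000e-02  1.1000e-02
 -0.0000e+00]
eef_pos [ 259.959 -595.053  230.373]
tool_rot [-3.14  -0.     0.412]
force [0.104 0.514 0.104]
torque [ 0.032  0.038 -0.032]
width 85.405
scene 57.10474405841098 283.55304124668095 208.72854143089896 [[ 3.750000e-01  9.270000e-01  2.400000e-02 -2.295980e+02]
 [ 5.400000e-01 -1.980000e-01 -8.180000e-01 -2.219700e+02]
 [-7.530000e-01  3.200000e-01 -5.750000e-01  1.588225e+03]
 [ 0.000000e+00  0.000000e+00  0.000000e+00  1.000000e+00]]
top 52.896501095459996 275.6115972411085 208.38315364949312 [[ 3.000000e-03 -1.000000e+00  1.000000e-03 -4.580000e+00]
 [-9.900000e-01 -3.000000e-03 -1.390000e-01  5.798880e+02]
 [ 1.390000e-01 -0.000000e+00 -9.900000e-01  1.440955e+03]
 [ 0.000000e+00  0.000000e+00  0.000000e+00  1.000000e+00]]
```

View pics/scene0.png

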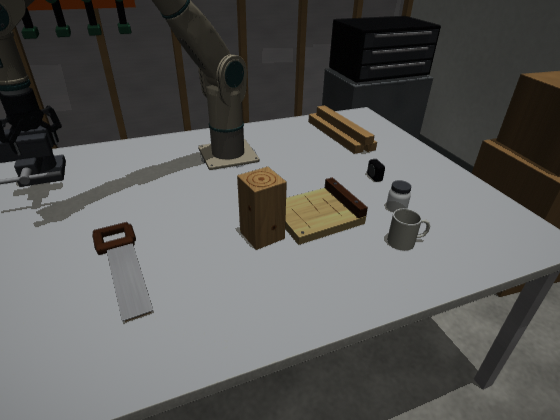

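View pics/top0.png

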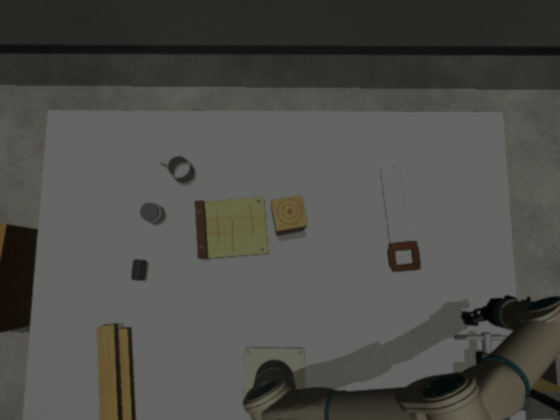

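The scene view shows the post upright at about (262,208) and the board to its right. In the top view the post's top face is near (289,212), and the deck spans cols 205-267 and rows 197-258. The fence is at col 201 and the saw at cols 385-420. Next I measure these.

```bash
cat > h.py <<'E'
import numpy as np,cv2
def cloud(d):
    z=d["z_map"].astype(float);h,w=z.shape
    f=h/2/np.tan(np.radians(float(d["vertical_fov"]))/2)
    v,u=np.mgrid[:h,:w]
    P=np.stack([(u-d["cx"])/f*z,(v-d["cy"])/f*z,z],-1)
    E=np.array(d["extrinsics"]);P=(P-E[:3,3])@E[:3,:3]
    P[z<=0]=np.nan
    return P
def rect(pts):
    r=cv2.minAreaRect(pts[:,:2].astype(np.float32));return r,cv2.boxPoints(r)
def biggest(m):
    n,l,s,c=cv2.connectedComponentsWithStats(m.astype(np.uint8))
    i=1+np.argmax(s[1:,4]);return l==i
E
python3 - <<'E'
from h import *
for n in ("top","scene"):
    d=dict(np.load(n+"0.npz"));P=cloud(d)
    X,Y,Z=P[...,0],P[...,1],P[...,2]
    roi=(X>400)&(X<820)&(abs(Y)<450)
    print(n,"bench z",np.nanmedian(Z[roi&(abs(Z)<15)]))
    for nm,lo,hi,ex in (("posttop",185,215,roi),("deck",22,38,roi&(Y>-50)&(Y<300)),("fence",55,75,roi&(Y>100)&(Y<320)&(X<720)),("all",12,250,roi)):
        m=(Z>lo)&(Z<hi)&ex
        if nm=="all":
            k,l,s,c=cv2.connectedComponentsWithStats(m.astype(np.uint8))
            for i in range(1,k):
                if s[i,4]>25:
                    q=P[l==i];print("  comp",s[i],q.min(0).round(),q.max(0).round())
            continue
        m=biggest(m);q=P[m];r,b=rect(q);print(nm,m.sum(),np.round(np.median(q,0),1),[np.round(a,1) for a in r],b.round().tolist())
E
```

```text
top bench z 0.493761551263328
posttop 1021 [543.  -44.7 200.4] [array([544.3, -43.5]), array([100.4,  99.8]), np.float64(10.8)] [[486.0, -4.0], [504.0, -102.0], [603.0, -83.0], [584.0, 15.0]]
deck 3356 [514.8 137.4  30.2] [array([515.2, 140.7]), array([200.2, 218.1]), np.float64(4.7)] [[406.0, 241.0], [424.0, 24.0], [624.0, 40.0], [606.0, 258.0]]
fence 525 [501.9 255.1  65. ] [array([505.7, 256.2]), array([200.6,  31.2]), np.float64(5.0)] [[404.0, 263.0], [407.0, 232.0], [607.0, 250.0], [604.0, 281.0]]
  comp [160 155  35  28 424] [677. 292.  12.] [758. 404. 101.]
  comp [ 381  167   22   94 1000] [ 401. -450.   12.] [ 737. -383.   30.]
  comp [ 271  195   37   41 1161] [ 487. -101.   14.] [601.  13. 209.]
  comp [ 194  197   74   62 3988] [406.  26.  12.] [625. 279.  76.]
  comp [142 203  23  21 390] [528. 392.  13.] [595. 450.  98.]
scene bench z 2.790729627147089
posttop 945 [562.1 -49.4 202.5] [array([547.1, -44.5]), array([103.2, 101.5]), np.float64(10.6)] [[487.0, -4.0], [506.0, -104.0], [607.0, -85.0], [588.0, 15.0]]
deck 2507 [542.4 142.3  32.9] [array([515.7, 150.1]), array([205.3, 239.9]), np.float64(4.8)] [[403.0, 261.0], [424.0, 22.0], [628.0, 39.0], [608.0, 278.0]]
fence 454 [521.5 250.4  67.3] [array([507. , 253.7]), array([202.7,  33.5]), np.float64(5.1)] [[404.0, 261.0], [407.0, 228.0], [609.0, 246.0], [606.0, 279.0]]
  comp [ 237  166  131   82 6590] [ 406. -102.   12.] [627. 281. 207.]
  comp [ 386  180   44   69 1701] [533. 289.  12.] [761. 450. 100.]
  comp [ 115  227   38   94 1999] [ 401. -450.   12.] [ 740. -382.   28.]
```

```bash
python3 -m jog '54 -30 0 0 0 -9 0; 108 -61 0 0 0 -18 0; 161 -91 0 0 0 -27 0; 215 -122 0 0 0 -36 0; 269 -152 0 0 0 -45 0; 323 -182 0 0 0 -54 0; 376 -213 0 0 0 -63 0; 430 -243 0 0 0 -71.2 0'; python3 -m jog '0 0 0 0 9 0 0; 0 0 0 0 18 0 0;0 0 0 0 27 0 0;0 0 0 0 36 0 0; 0 0 0 0 36 0 0'
python3 -c "
from cell import ctrl;s=ctrl.read_state();print(s)"
```

```text
clock: 1.1
eef_pos: [557.7, -199.3, 231.1]
tool_rot: [-3.141, 0.0, 1.659]
force: [1.1, -0.3, 0.1]
width: 42.7
clock: 1.72
eef_pos: [555.4, -204.6, 227.5]
tool_rot: [-3.135, -0.629, 1.645]
force: [0.2, -0.1, -0.2]
width: 43.0
{'clock': 1.725, 'qpos': array([ 0.8544037 ,  0.8290943 , -0.52457306,  1.40301589, -0.16937964,
        1.31087872,  0.565118  ]), 'qd': array([-0.05802204, -0.07588092, -0.0450186 ,  0.0395506 , -0.00523876,
       -0.02338382, -0.01928299]), 'tau': array([  0.40017078, -59.77107167,  -9.09021914, -17.29708314,
        -2.48344347,   1.67657487,   0.19331393]), 'eef_pos': array([ 555.39414177, -204.61037131,  227.49721422]), 'tool_rot': array([-3.13539482, -0.62908602,  1.64472664]), 'force': array([ 0.15540663, -0.06706538, -0.19232848]), 'torque': array([-0.61160849, -0.06392463, -0.01023672]), 'width': 42.972518920080546}
```

```bash
python3 -m jog '-21 0 42 0 0 0 0; -42 0 84 0 0 0 0; -63 0 126 0 0 0 0; -84 0 167 0 0 0 0; -84 0 167 0 0 0 0'; python3 -m jog '12 0 9 0 0 0 0;24 0 18 0 0 0 0;36 0 26 0 0 0 0;44 0 32 0 0 0 0;44 0 32 0 0 0 0;44 0 32 0 0 0 0'
cat > look.py <<'E'
import sys
from h import *
from cell import ctrl
O=np.array([524.3,31.8]);b=np.radians(4.85)
B=np.array([[np.cos(b),np.sin(b)],[-np.sin(b),np.cos(b)]])
s=ctrl.read_state()
print("t",s["clock"],"tcp board",np.round(B@(s["eef_pos"][:2]-O),1),"z",round(s["eef_pos"][2],1),"F board",np.round(B@s["force"][:2],1),round(s["force"][2],1),"rot",np.round(s["tool_rot"],3))
for n in sys.argv[2:]:
    d=ctrl.get_image(n);cv2.imwrite(f"pics/{n}_{sys.argv[1]}.png",d["image"][:,:,::-1]);np.savez(f"{n}_last.npz",**d)
E
python3 look.py 1 scene top
```

```text
clock: 2.35
eef_pos: [552.5, -167.8, 45.5]
tool_rot: [-3.136, -0.63, 1.655]
force: [0.1, -0.1, 0.8]
width: 42.8
clock: 3.1
eef_pos: [550.1, -117.3, 46.7]
tool_rot: [3.142, -0.628, 1.654]
force: [0.5, 0.2, 0.3]
width: 42.8
t 3.1 tcp board [  13.1 -150.7] z 46.7 F board [0.5 0.2] 0.3 rot [ 3.142 -0.628  1.654]
```

View pics/scene_1.png

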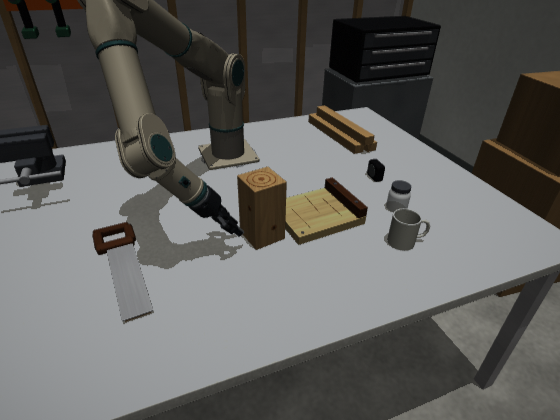

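View pics/top_1.png

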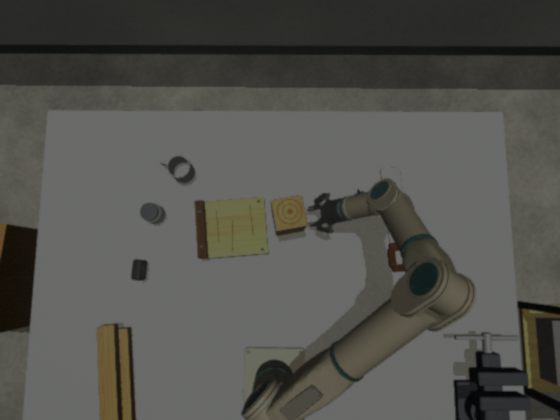

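The fingertips are low behind the post, at about (240,233) in the scene view and about 10 mm short of it. I'll push slowly.

```bash
python3 -m jog '3.2 0 2.4 0 0 0 0;6.5 0 4.7 0 0 0 0;9.7 0 7.1 0 0 0 0;12.9 0 9.4 0 0 0 0;16.2 0 11.8 0 0 0 0;19.4 0 14.1 0 0 0 0;22.7 0 16.5 0 0 0 0;22.7 0 16.5 0 0 0 0'; python3 look.py 2 scene top;python3 - <<'E'
from h import *
d=dict(np.load("top_last.npz"));P=cloud(d);Z=P[...,2]
m=biggest((Z>185)&(Z<215)&(P[...,0]>400)&(P[...,0]<700)&(P[...,1]>-110)&(P[...,1]<60))
print(rect(P[m]))
E
```

```text
clock: 4.2
eef_pos: [547.6, -91.6, 46.6]
tool_rot: [3.141, -0.624, 1.654]
force: [-1.0, -7.4, 3.8]
width: 42.9
t 4.2 tcp board [  12.8 -124.9] z 46.6 F board [-1.6 -7.3] 3.8 rot [ 3.141 -0.624  1.654]
(((546.394287109375, -33.435455322265625), (100.56900024414062, 100.12398529052734), 7.037984848022461), array([[490.3547  ,  10.088102],
       [502.62265 , -89.28146 ],
       [602.43384 , -76.959015],
       [590.1659  ,  22.410553]], dtype=float32))
```

View pics/top_2.png

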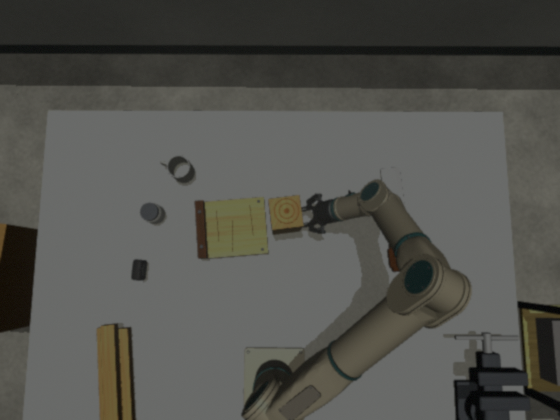

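```bash
python3 -m jog '2 0 1.5 0 0 0 0;4 0 2.9 0 0 0 0;6.1 0 4.4 0 0 0 0;8.1 0 5.9 0 0 0 0;10.1 0 7.4 0 0 0 0;12.1 0 8.8 0 0 0 0;12.9 0 9.4 0 0 0 0;13.7 0 10 0 0 0 0'
cat > post.py <<'E'
from h import *
d=dict(np.load("top_last.npz"));P=cloud(d);Z=P[...,2]
m=biggest((Z>185)&(Z<215)&(P[...,0]>400)&(P[...,0]<700)&(P[...,1]>-110)&(P[...,1]<90))
r,_=rect(P[m]);print(r)
b=np.radians(4.85);B=np.array([[np.cos(b),np.sin(b)],[-np.sin(b),np.cos(b)]])
print("board",B@(np.array(r[0])-[524.3,31.8]))
E
python3 look.py 3 top;python3 post.py
```

```text
clock: 5.3
eef_pos: [547.4, -75.9, 46.5]
tool_rot: [3.139, -0.622, 1.652]
force: [-0.0, -10.6, 5.3]
width: 42.8
t 5.3 tcp board [  13.9 -109.3] z 46.5 F board [ -0.9 -10.6] 5.3 rot [ 3.139 -0.622  1.652]
((548.5445556640625, -19.04181671142578), (100.19218444824219, 99.76436614990234), 4.984464168548584)
board [ 19.85920279 -52.70958993]
```

```bash
python3 -m jog '0.8 0 0.6 0 0 0 0;1.6 0 1.2 0 0 0 0;2.0 0 1.4 0 0 0 0;2.0 0 1.4 0 0 0 0;2.0 0 1.4 0 0 0 0'; python3 look.py 4 scene top;python3 post.py
```

```text
clock: 5.98
eef_pos: [547.4, -73.3, 46.5]
tool_rot: [3.139, -0.622, 1.652]
force: [0.1, -8.6, 4.2]
width: 43.0
t 5.975 tcp board [  14.1 -106.7] z 46.5 F board [-0.7 -8.5] 4.2 rot [ 3.139 -0.622  1.652]
((548.6383056640625, -16.249408721923828), (100.15145111083984, 99.83894348144531), 4.522945404052734)
board [ 20.188708   -49.93510659]
```

View pics/scene_4.png

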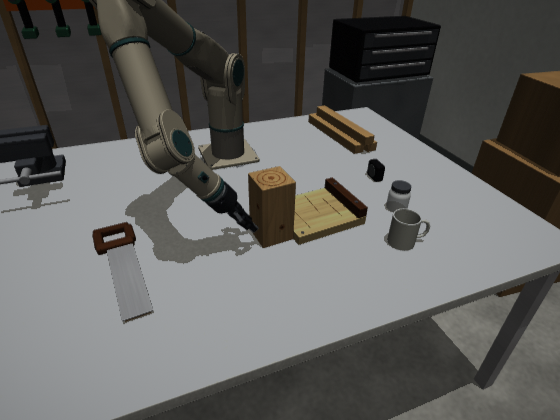

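```bash
python3 -m jog '0.8 0 0.6 0 0 0 0;1.6 0 1.2 0 0 0 0;2.4 0 1.8 0 0 0 0;2.4 0 1.8 0 0 0 0;2.4 0 1.8 0 0 0 0'; python3 look.py 5 top;python3 post.py
```

```text
clock: 6.7
eef_pos: [547.5, -73.2, 46.4]
tool_rot: [3.138, -0.619, 1.651]
force: [-1.8, -14.7, 8.5]
width: 43.0
t 6.7 tcp board [  14.2 -106.6] z 46.4 F board [ -3.  -14.5] 8.5 rot [ 3.138 -0.619  1.651]
((548.8272094726562, -16.24620819091797), (100.3885726928711, 99.8350830078125), 4.5800628662109375)
board [ 20.37720602 -49.94788885]
```

```bash
python3 -m jog '0.5 0 0.4 0 0 0 0;1.0 0 0.7 0 0 0 0;1.0 0 0.7 0 0 0 0;1.0 0 0.7 0 0 0 0;1.0 0 0.7 0 0 0 0'; python3 look.py 6 top scene;python3 post.py
```

```text
clock: 7.38
eef_pos: [547.5, -73.1, 46.4]
tool_rot: [3.137, -0.617, 1.651]
force: [-1.7, -18.9, 10.9]
width: 42.6
t 7.375 tcp board [  14.3 -106.5] z 46.4 F board [ -3.3 -18.7] 10.9 rot [ 3.137 -0.617  1.651]
((548.865234375, -16.043060302734375), (100.27082824707031, 99.8773422241211), 4.260743618011475)
board [ 20.43227041 -49.74868325]
```

View pics/scene_6.png

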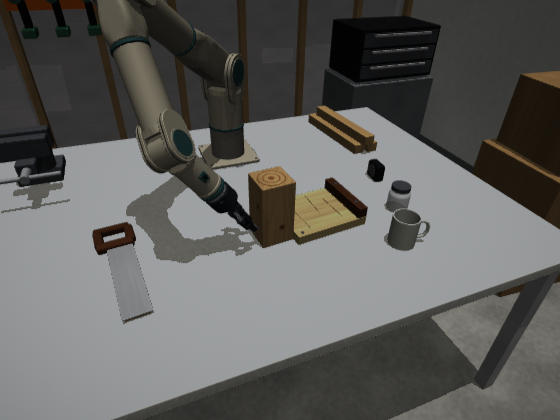

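The post is butted square and upright, pressed with about 19 N. Next I back off, rise and push its top.

```bash
python3 -m jog '-12 0 -9 0 0 0 0;-24 0 -18 0 0 0 0;0 3 -50 0 0 0 0;26 6 -87 0 0 0 0;52 6 -123 0 0 0 0;52 6 -123 0 0 0 0;62 6 -115 0 0 0 0;62 6 -115 0 0 0 0'; python3 look.py 7 top scene;python3 post.py
```

```text
clock: 8.48
eef_pos: [551.7, -79.8, 175.3]
tool_rot: [-3.138, -0.631, 1.655]
force: [-0.3, 0.0, -0.7]
width: 42.6
t 8.475 tcp board [  17.9 -113.5] z 175.3 F board [-0.3  0.1] -0.7 rot [-3.138 -0.631  1.655]
((549.1575927734375, -16.18423843383789), (100.96976470947266, 99.70123291015625), 4.580297470092773)
board [ 20.71164576 -49.91407403]
```

View pics/scene_7.png

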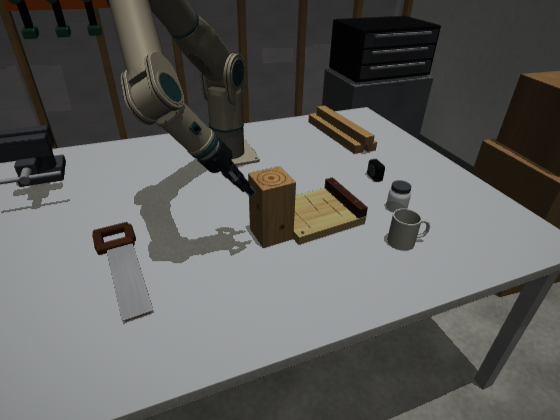

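The fingertips are behind the post's top, at about (250,190). Now the push to tip it.

```bash
python3 -m jog '4 0 3 0 0 0 0;8 0 6 0 0 0 0;12 0 8.8 0 0 0 0;16 0 11.8 0 0 0 0;20 0 14.7 0 0 0 0;24 0 17.6 0 0 0 0;28 0 20.6 0 0 0 0;32 0 23.5 0 0 0 0';python3 look.py 8 scene
```

```text
clock: 9.57
eef_pos: [550.6, -43.8, 176.7]
tool_rot: [3.139, -0.626, 1.654]
force: [-0.5, -5.4, 6.0]
width: 42.9
t 9.575 tcp board [ 19.8 -77.6] z 176.7 F board [-1.  -5.3] 6.0 rot [ 3.139 -0.626  1.654]
```

View pics/scene_8.png

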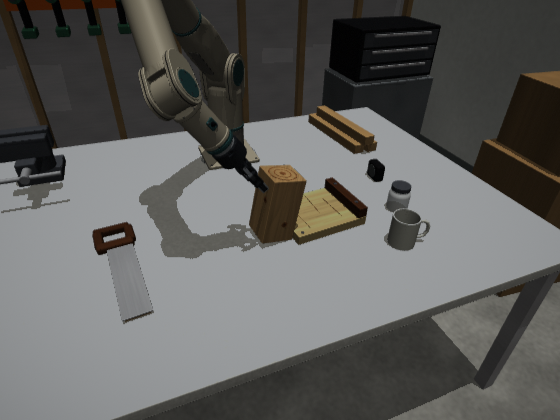

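The post is tipping over the edge cleanly. Carrying on.

```bash
python3 -m jog '4 0 3 0 0 0 0;8 0 6 0 0 0 0;12 0 8.8 0 0 0 0;16 0 11.8 0 0 0 0;20 0 14.7 0 0 0 0;24 0 17.6 0 0 0 0;28 0 20.6 0 0 0 0;32 0 23.5 0 0 0 0';python3 look.py 9 scene
```

```text
clock: 10.62
eef_pos: [546.9, -2.5, 176.4]
tool_rot: [3.14, -0.628, 1.655]
force: [0.6, -1.2, 4.6]
width: 42.9
t 10.625 tcp board [ 19.6 -36.1] z 176.4 F board [ 0.5 -1.3] 4.6 rot [ 3.14  -0.628  1.655]
```

View pics/scene_9.png

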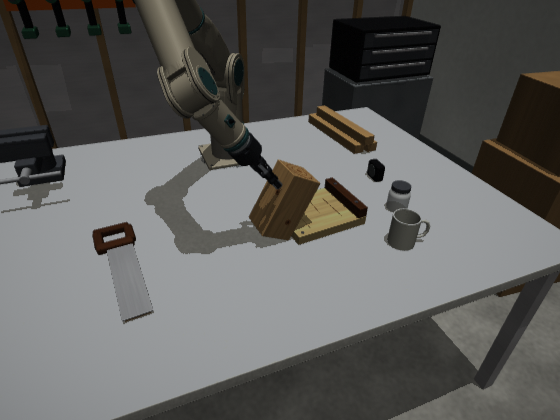

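```bash
python3 -m jog '4 0 3 0 0 0 0;8 0 6 0 0 0 0;12 0 8.8 0 0 0 0;16 0 11.8 0 0 0 0;20 0 14.7 0 0 0 0;20 0 14.7 0 0 0 0;20 0 14.7 0 0 0 0';python3 look.py 10 scene
```

```text
clock: 11.55
eef_pos: [544.3, 21.8, 175.6]
tool_rot: [-3.141, -0.628, 1.654]
force: [0.0, -0.3, -0.4]
width: 42.4
t 11.55 tcp board [ 19.1 -11.7] z 175.6 F board [-0.  -0.3] -0.4 rot [-3.141 -0.628  1.654]
```

View pics/scene_10.png

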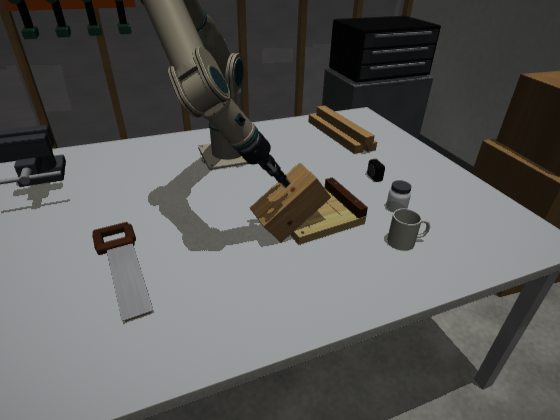

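It is mid-fall and already off the fingers. I'll draw the tool up a little and let it settle.

```bash
python3 -m jog '0 0 -10 0 0 0 0;0 0 -20 0 0 0 0;0 0 -30 0 0 0 0;0 0 -30 0 0 0 0;0 0 -30 0 0 0 0';python3 look.py 11 scene top
```

```text
clock: 12.22
eef_pos: [545.7, 4.4, 200.0]
tool_rot: [-3.142, -0.628, 1.654]
force: [-1.1, 0.4, -0.2]
width: 42.9
t 12.225 tcp board [ 19.  -29.1] z 200.0 F board [-1.1  0.5] -0.2 rot [-3.142 -0.628  1.654]
```

View pics/scene_11.png

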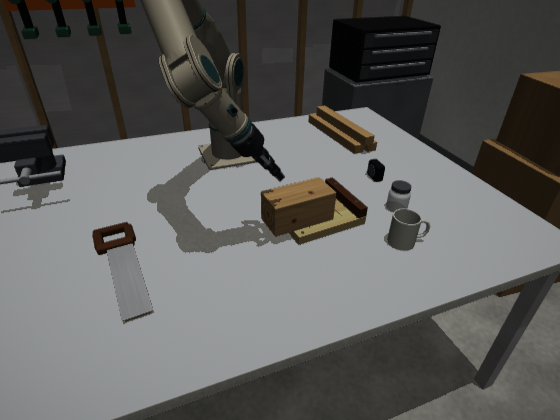

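View pics/top_11.png

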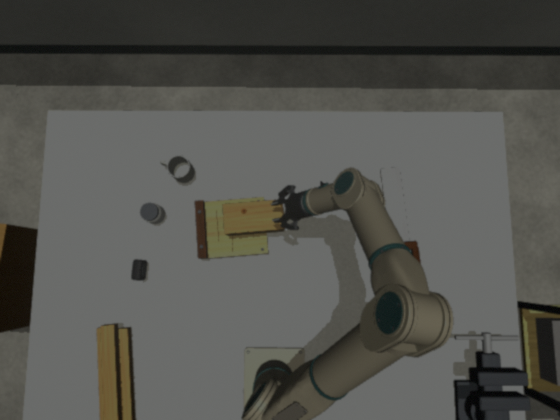

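The post now lies on the deck, with its foot overhanging the open edge and a gap to the fence. Measuring.

```bash
cat > lie.py <<'E'
from h import *
b=np.radians(4.85);B=np.array([[np.cos(b),np.sin(b)],[-np.sin(b),np.cos(b)]])
for n in("scene","top"):
    d=dict(np.load(n+"_last.npz"));P=cloud(d);P[...,2]-=(2.5 if n=="scene" else .5)
    Q=P.copy();Q[...,:2]=(P[...,:2]-[524.3,31.8])@B.T
    m=(Q[...,2]>122)&(Q[...,2]<137)&(abs(Q[...,0])<120)&(Q[...,1]>-120)&(Q[...,1]<230)
    col=d["image"].astype(int);m&=(col[...,0]-col[...,2])>25
    m=biggest(m);q=Q[m];r,bx=rect(q);print(n,m.sum(),"z",np.median(q[:,2]).round(1),[np.round(a,2) for a in r],bx.round(1).tolist())
E
python3 lie.py
```

```text
scene 1345 z 130.2 [array([23.5 , 36.43]), array([101.9, 199.7]), np.float64(0.67)] [[-28.600000381469727, 135.6999969482422], [-26.299999237060547, -64.0], [75.5999984741211, -62.79999923706055], [73.30000305175781, 136.89999389648438]]
top 1645 z 129.7 [array([20.8, 39.2]), array([197.34, 100.22]), np.float64(89.94)] [[-29.399999618530273, -59.400001525878906], [70.80000305175781, -59.5], [71.0, 137.8000030517578], [-29.200000762939453, 137.89999389648438]]
```

```bash
python3 -m jog '-28 0 -20 0 0 0 0;-57 1 -41 0 0 0 0;-82 2 -7 0 0 0 0;-106 2 27 0 0 0 0;-130 2 60 0 0 0 0;-130 2 60 0 0 0 0;-122 2 66 0 0 0 0;-122 2 66 0 0 0 0';python3 look.py 12 scene
```

```text
clock: 13.32
eef_pos: [553.6, -53.5, 77.1]
tool_rot: [3.138, -0.629, 1.659]
force: [0.2, -0.4, 0.2]
width: 42.6
t 13.325 tcp board [ 22.  -87.5] z 77.1 F board [ 0.1 -0.4] 0.2 rot [ 3.138 -0.629  1.659]
```

View pics/scene_12.png

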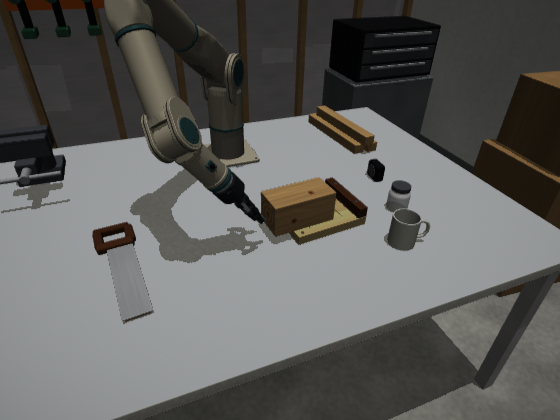

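```bash
python3 -m jog '4 0 3 0 0 0 0;8 0 6 0 0 0 0;12 0 8.8 0 0 0 0;15 0 11 0 0 0 0;18 0 13.2 0 0 0 0;22 0 16 0 0 0 0;26 0 19 0 0 0 0;30 0 22 0 0 0 0';python3 look.py 13 scene top; python3 lie.py
```

```text
clock: 14.38
eef_pos: [551.7, -22.9, 74.6]
tool_rot: [3.138, -0.622, 1.652]
force: [-0.0, -12.8, 7.3]
width: 42.5
t 14.375 tcp board [ 22.6 -56.8] z 74.6 F board [ -1.1 -12.8] 7.3 rot [ 3.138 -0.622  1.652]
scene 1362 z 130.2 [array([23.47, 48.54]), array([105.77, 199.74]), np.float64(0.33)] [[-30.0, 148.10000610351562], [-28.799999237060547, -51.599998474121094], [76.9000015258789, -51.0], [75.80000305175781, 148.6999969482422]]
top 1805 z 129.7 [array([22.38, 51.4 ]), array([199.86, 100.8 ]), np.float64(89.64)] [[-28.700000762939453, -48.20000076293945], [72.0999984741211, -48.79999923706055], [73.4000015258789, 151.0], [-27.399999618530273, 151.60000610351562]]
```

View pics/scene_13.png

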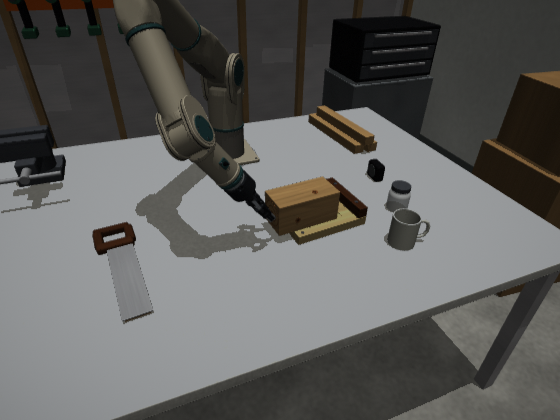

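It slides straight at about 13 N, with about 59 mm left.

```bash
python3 -m jog '3.2 0 2.4 0 0 0 0;6.5 0 4.7 0 0 0 0;9.7 0 7.1 0 0 0 0;12.9 0 9.4 0 0 0 0;16.2 0 11.8 0 0 0 0;19.4 0 14.1 0 0 0 0;22.7 0 16.5 0 0 0 0;25.9 0 18.8 0 0 0 0';python3 look.py 14 scene top; python3 lie.py
```

```text
clock: 15.48
eef_pos: [549.7, 9.4, 74.5]
tool_rot: [3.137, -0.622, 1.652]
force: [0.3, -10.3, 6.6]
width: 42.8
t 15.475 tcp board [ 23.4 -24.5] z 74.5 F board [ -0.6 -10.3] 6.6 rot [ 3.137 -0.622  1.652]
scene 1313 z 130.2 [array([27.32, 80.65]), array([102.84, 199.02]), np.float64(0.3)] [[-24.600000381469727, 179.89999389648438], [-23.600000381469727, -19.100000381469727], [79.30000305175781, -18.600000381469727], [78.19999694824219, 180.39999389648438]]
top 1807 z 129.8 [array([24.01, 83.3 ]), array([199.72, 100.74]), np.float64(89.43)] [[-27.299999237060547, -16.100000381469727], [73.4000015258789, -17.100000381469727], [75.4000015258789, 182.6999969482422], [-25.399999618530273, 183.60000610351562]]
```

```bash
python3 -m jog '3.2 0 2.4 0 0 0 0;6.5 0 4.7 0 0 0 0;9.7 0 7.1 0 0 0 0;12.9 0 9.4 0 0 0 0;15.4 0 11.2 0 0 0 0;17.8 0 12.9 0 0 0 0;19.4 0 14.1 0 0 0 0;19.4 0 14.1 0 0 0 0';python3 look.py 15 scene top; python3 lie.py
```

```text
clock: 16.58
eef_pos: [547.6, 34.0, 74.5]
tool_rot: [3.137, -0.623, 1.652]
force: [1.9, -8.2, 5.2]
width: 42.9
t 16.575 tcp board [23.4  0.2] z 74.5 F board [ 1.2 -8.3] 5.2 rot [ 3.137 -0.623  1.652]
scene 1281 z 130.2 [array([ 26.36, 104.91]), array([200.54, 103.42]), np.float64(88.99)] [[-27.100000381469727, 5.599999904632568], [76.30000305175781, 3.700000047683716], [79.80000305175781, 204.3000030517578], [-23.600000381469727, 206.10000610351562]]
top 1820 z 129.7 [array([ 24.14, 107.04]), array([200.4 , 100.82]), np.float64(89.44)] [[-27.200000762939453, 7.300000190734863], [73.5999984741211, 6.400000095367432], [75.5, 206.6999969482422], [-25.299999237060547, 207.6999969482422]]
```

Roughly 3 mm to go. Small press steps from here.

```bash
python3 -m jog '0.8 0 0.6 0 0 0 0;1.6 0 1.2 0 0 0 0;2.4 0 1.8 0 0 0 0;3.2 0 2.4 0 0 0 0;3.2 0 2.4 0 0 0 0';python3 look.py 16 scene top; python3 lie.py
```

```text
clock: 17.3
eef_pos: [547.5, 37.0, 74.5]
tool_rot: [3.137, -0.622, 1.652]
force: [0.5, -12.0, 7.6]
width: 43.0
t 17.3 tcp board [23.6  3.2] z 74.5 F board [ -0.5 -12. ] 7.6 rot [ 3.137 -0.622  1.652]
scene 1281 z 130.3 [array([ 27.11, 107.61]), array([200.58, 103.44]), np.float64(89.96)] [[-24.700000762939453, 7.400000095367432], [78.80000305175781, 7.300000190734863], [78.9000015258789, 207.89999389648438], [-24.5, 207.89999389648438]]
top 1813 z 129.7 [array([ 23.94, 109.96]), array([200.16, 100.69]), np.float64(89.71)] [[-26.899999618530273, 10.100000381469727], [73.80000305175781, 9.600000381469727], [74.80000305175781, 209.8000030517578], [-25.899999618530273, 210.3000030517578]]
```

```bash
python3 -m jog '0.8 0 0.6 0 0 0 0;1.6 0 1.2 0 0 0 0;2.4 0 1.8 0 0 0 0;2.4 0 1.8 0 0 0 0';python3 look.py 17 scene top; python3 lie.py
```

```text
clock: 17.9
eef_pos: [547.5, 37.2, 74.4]
tool_rot: [3.136, -0.619, 1.65]
force: [-1.4, -19.3, 14.3]
width: 42.9
t 17.9 tcp board [23.6  3.4] z 74.4 F board [ -3.  -19.2] 14.3 rot [ 3.136 -0.619  1.65 ]
scene 1278 z 130.2 [array([ 26.15, 108.22]), array([102.68, 202.21]), np.float64(0.05)] [[-25.299999237060547, 209.3000030517578], [-25.100000381469727, 7.099999904632568], [77.5999984741211, 7.199999809265137], [77.4000015258789, 209.39999389648438]]
top 1813 z 129.7 [array([ 23.95, 109.77]), array([199.71, 100.39]), np.float64(89.55)] [[-27.0, 10.300000190734863], [73.4000015258789, 9.5], [74.9000015258789, 209.1999969482422], [-25.5, 210.0]]
```

View pics/scene_17.png

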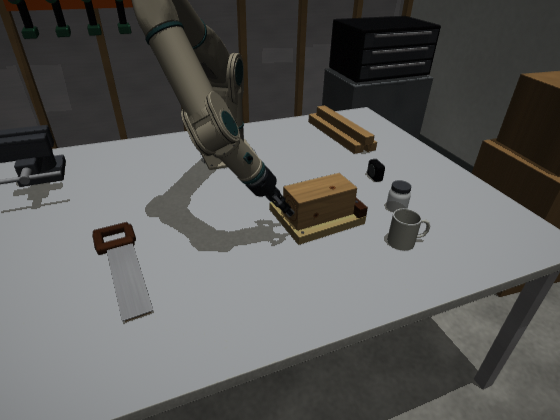

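The post's end is against the fence: the force rose from 12 to 19 N with no further travel. I'll back off straight, rise and check.

```bash
python3 -m jog '-4 0 -3 0 0 0 0;-16 0 -12 0 0 0 0;-40 0 -29 0 0 0 0;-60 0 -44 0 0 0 0;-50 0 -80 0 0 0 0;-30 0 -120 0 0 0 0;-10 0 -150 0 0 0 0;-10 0 -150 0 0 0 0';python3 look.py 18 scene top; python3 lie.py
python3 - <<'E'
from h import *
for n in("top",):
    for f in("0","_last"):
        P=cloud(dict(np.load(n+f+".npz")));X,Y,Z=P[...,0],P[...,1],P[...,2]
        for nm,r in(("mug",(650,800,280,420)),("jar",(520,600,380,480)),("tape",(380,480,390,500)),("saw",(380,760,-470,-375))):
            m=(X>r[0])&(X<r[1])&(Y>r[2])&(Y<r[3])&(Z>10)&(Z<110)
            print(f,nm,m.sum(),np.round(P[m].mean(0),1))
E
```

```text
clock: 19.0
eef_pos: [553.9, -51.6, 192.4]
tool_rot: [3.136, -0.627, 1.658]
force: [-0.8, 0.1, -0.5]
width: 42.9
t 19.0 tcp board [ 22.4 -85.6] z 192.4 F board [-0.8  0.2] -0.5 rot [ 3.136 -0.627  1.658]
scene 1278 z 130.3 [array([ 27.12, 107.93]), array([102.42, 200.41]), np.float64(0.28)] [[-24.600000381469727, 207.89999389648438], [-23.600000381469727, 7.5], [78.80000305175781, 8.0], [77.80000305175781, 208.39999389648438]]
top 1815 z 129.5 [array([ 23.91, 110.21]), array([200.41, 100.63]), np.float64(89.77)] [[-26.799999237060547, 10.199999809265137], [73.80000305175781, 9.800000190734863], [74.5999984741211, 210.1999969482422], [-26.0, 210.60000610351562]]
0 mug 442 [719.3 337.   60.1]
0 jar 412 [558.2 419.3  75.2]
0 tape 85 [389.9 460.6  54.6]
0 saw 1545 [ 561.6 -426.7   15.5]
_last mug 448 [719.5 336.7  59.6]
_last jar 413 [558.4 419.3  75.5]
_last tape 85 [390.3 460.6  55.6]
_last saw 158 [ 712.4 -428.4   14.5]
```

View pics/scene_18.png

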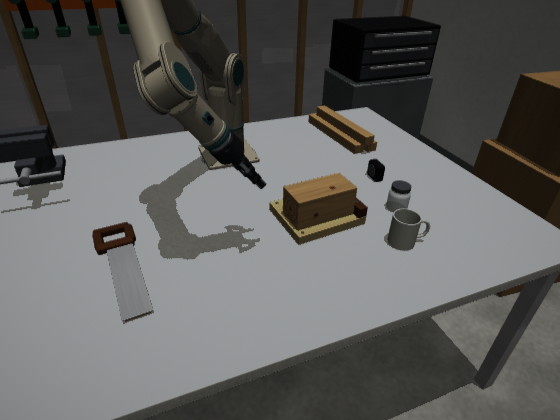

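View pics/top_18.png

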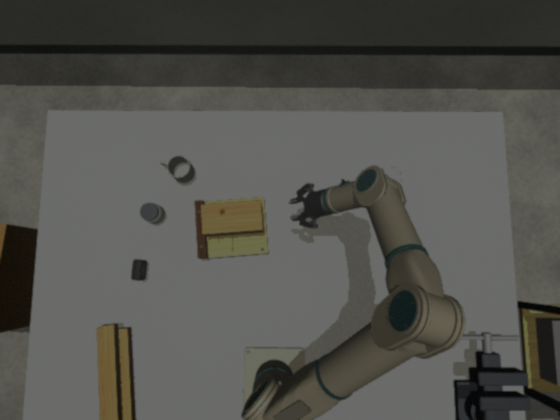

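```bash
python3 -c "
from cell import ctrl;print(ctrl.finish_job())"
```

```text
the job is handed in; nothing more can be done
None
```

The post is on the deck with its end against the fence. I handed the job in at 19 s of the 72 s allowed; it reports no verdict.

**What I did**
- **Butting:** I pushed the post's foot squarely against the open edge with both fingers. It was within about 0.01 rad of square and pressed with about 19 N.
- **Toppling:** I pushed the top at about 175 mm height until the post tipped over the edge onto the deck.
- **Sliding:** I slid it along the deck to the fence. At the end the force rose from 12 to 19 N with almost no further travel. Then I backed the fingers off.

The highest push force I read was about 24 N (19 N along the push, 14 N downward), but I only read it at the end of each move, not in between.

**Last checks**
- **Top camera:** it puts the post's centre at board x 24 mm and y 110 mm. The top face is at z 130 mm, so it lies flat, and it is about 0.004 rad off the board's axis.
- **Scene camera:** it reads y as 108 mm, about 2 mm lower. That is within its calibration error, and both readings are inside the limits.
- **Bystanders:** the mug, jar and tape measured within about 1 mm of where they started. The saw was partly hidden from the top camera by the arm, so I only compared it by eye in the scene picture, where it looks unmoved.
- **Robot:** it was clear of everything at hand-in.

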